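# Pile of track into the lipped magazine

### The arm

A 6-joint arm with a two-finger parallel gripper is mounted at the origin on a cart in front of the work surface, level with it; the furniture and walls round the work are solid. World frame = base frame: x ahead of the robot, y to its left, z up, the work surface at z = 0. Lengths are in mm, angles in rad, forces in N, time in s.
With the tool pointing down it reaches from about 275 to 750 mm from the base axis. Payload 10.2 kg.
Tool frame: the origin (TCP) lies between the finger pads; the fingertips stand 17 mm ahead of it and the grasp point (between the pads) lies 2 mm behind it; z points along the fingers, x is the direction in which the jaws open and shut, and the axes are right-handed (so a half turn about z gives the same grasp; the last joint's range is limited). The gripper opens to 88 mm and grips with 3 to 60 N. Pads are 18 mm wide; open, the fingers measure 123 mm over their backs; the gripper's body (75 mm by 187 mm) begins 45 mm behind the grasp point.
Start: joints at [1.02, 0.313, 1.498, -0, 1.331, -0.223], TCP at [169.042, 497.047, 255.72] pointing down, gripper open.
Joint ranges: [-2.94, 2.94], [-0.97, 2.17], [0.19, 2.56], [-1.23, 4.37], [0.02, 3.11], [-2.88, 2.88]. Speed limits (rad/s): [2.39, 2.39, 3.01, 3.14, 3.14, 3.14].

### API

Orientations are given as a unit quaternion [w, x, y, z].
In Python, from plant import * gives the robot as it stands.
- The arm moves only by the tool apply_moves, never from a script. Its argument "steps" is a list of rows, each an object with "angular": the turn, a rotation vector about the world's x, y, z each as a share of 30 degrees, from -1 to 1, a list of three; "delta_pos": the shift along the world's x, y, z each as a share of 0.15 m, from -1 to 1, a list of three; "gripper": the opening, from -1 (shut) to 1 (fully open), so that 0 is half open. In form: [{"angular": [wx, wy, wz], "delta_pos": [dx, dy, dz], "gripper": gripper}, ...]. A call has 1 to 12 rows; each row is the pose to reach, as a shift and turn from the pose measured when the call began; what a row does not reach only later rows make up. A row lasts 1/8 s, in which the tool goes at most 62.5 mm and 10.7 degrees, less where a joint would pass 70% of its speed; a pose out of reach is approached as far as the arm can. A call with a number of a shift or a turn outside -1 to 1 is refused whole. A call with a gripper value outside its range is refused whole. The fingers move at their own pace and stop on an object; the grip force is fixed at half the most. Time passes only in rows, so rows that repeat a pose let the fingers close. It gives the time, the measured TCP pose, the force and the opening at its end, in the units of the state.
- get_state(): the state, without advancing time (a new reading comes with each control period).
- get_image(name): name is "scene" or "top" or "wrist"; returns the picture (420x560x3 uint8, red, green, blue); there is no depth.
- calibration(name): a dict with "vertical_fov" (degrees; the focal length in pixels is half the picture's height over the tangent of half this angle, whatever the lens; pixels are square), "cx", "cy" (the principal point, pixels), "extrinsics" (4x4, takes a point from world to camera coordinates); the wrist camera has in their place "T_tool_cam" (4x4, takes a point from camera to tool coordinates, whose origin is the TCP and whose axes are the tool frame's). Camera axes: x right, y up, looking along -z (the intrinsics and any distortion apply to the point x, -y, -z); pixel columns grow to the right and rows downward; lengths in mm; the calibration is good to about 2 mm. A picture is of the moment at which its call begins: read the wrist's pose just before it. calibration takes no time and is no camera call.
- job_done(): hands the job in, once; it reports no verdict.
The state is a dict: "time": time; "joints": joint angles; "qd": joint speeds; "joint_torque": joint torques, N m; "tool_pos": TCP position; "tcp_rot": TCP orientation; "force": force on the tool from outside, world axes, zero at the start; "ft_torque": the same for the moment, N m; "opening": opening from 0.0 (shut) to 1.0 (fully open).
Only numpy, scipy, OpenCV 4.12 (cv2) and the standard library are available. Lean on these libraries where they do the work, as an engineer would, in place of code of your own. Each camera call takes 0.05 s, during which the arm holds its last target.

### The job

Pick up the pile of three straight track pieces from the bench all together and load it as one pile into the two-bay magazine, into the bay that already has a track piece lying in it (not the one with the cork strip). A blue lip covers one end of the bays, so tilt the pile, tuck its low end under the lip along that end wall, then lower the other end until all three lie flat, in the same order, on the piece already there, and let go. Leave the cork strip in its bay and do not shift or tip the wagon, the locomotive or the signal.

Things in the scene. Friction and masses are not known exactly. Their poses are not given: they have to be found in the camera images.
- magazine: Plywood tray fixed to the bench, 142 (x) x 204 (y) mm; origin at the centre of its underside, z up. Two equal open-topped bays along y, centred at x = -34 and +34 mm, each 44 mm wide and 178 mm long inside (y = -89 to +89), floor 6 mm above the origin. High end wall with the blue lip at +y, low end wall at -y, both 8 mm thick. Yaw within 1 rad; stands left or right on the bench.
- lip_edge (a point): Middle of the lower inner edge of the blue lip, at (0, +73, +50) mm in the magazine's frame, axes as the magazine's. The lip, 4 mm thick, covers the last 16 mm of both bays up to the end wall at y = +89; its underside and the end wall's top are 44 mm above the bay floor.
- low_end (a point): Middle of the top inner edge of the low end wall, at (0, -89, +30) mm in the magazine's frame: 24 mm above the bay floor. The bays' side walls, 5 mm thick and 30 mm high above the floor, stand only at y = -89 to -53 and +47 to +89 mm (up to the lip under it); between these both sides of each bay are open down to the floor, for the fingers.
- track_stored: Straight model track on a black bed, 38 mm wide (x), 9 mm thick, long axis y, rails up (z). Origin on the underside; the solid bed runs from y = -82 to +87 mm (middle at +2.5); thin rail joiners 4 mm beyond the -y end block nothing. Loose, 20 to 45 g. It lies in one bay of the magazine from the start (either one: its position tells which), along the bay, free to slide a few mm.
- cork_strip: Brown cork strip, 38 x 169 x 9 mm, origin at the centre of its underside, long axis = its y; it lies in the other bay of the magazine and must stay there.
- track_low: Straight model track on a black bed, 38 mm wide (x), 9 mm thick, long axis y, rails up (z). Origin on the underside; the solid bed runs from y = -82 to +87 mm (middle at +2.5); thin rail joiners 4 mm beyond the -y end block nothing. Loose, 20 to 45 g. Bottom piece of the pile, lying on the bench.
- track_mid: Straight model track on a black bed, 38 mm wide (x), 9 mm thick, long axis y, rails up (z). Origin on the underside; the solid bed runs from y = -82 to +87 mm (middle at +2.5); thin rail joiners 4 mm beyond the -y end block nothing. Loose, 20 to 45 g. Middle piece of the pile, lying on track_low within about 1 mm and 0.01 rad.
- track_top: Straight model track on a black bed, 38 mm wide (x), 9 mm thick, long axis y, rails up (z). Origin on the underside; the solid bed runs from y = -82 to +87 mm (middle at +2.5); thin rail joiners 4 mm beyond the -y end block nothing. Loose, 20 to 45 g. Top piece of the pile, lying on track_mid within about 1 mm and 0.01 rad; the pile is 27 mm high.
- tank_wagon: White tank wagon, 31 (x) x 139 (y) x 50 mm, standing beside the pile and roughly parallel to it, about 40 mm clear of it, on the side away from the robot. Origin at the centre of its underside. Loose; must stay put.
- locomotive: Red model locomotive, 37 (x) x 149 (y) x 45 mm, origin at the centre of its underside, standing on the bench between pile and magazine with its length pointing away from the robot. Loose; must stay put.
- signal_mast: Signal on a thin mast, base 41 x 60 mm, 101 mm high, origin at the centre of its underside, beyond the locomotive. Loose and easily tipped; must stay put.

How it is judged:
By the outcome, as a careful person would: the job done as asked, in the order asked, and still so for the second after the job is handed in, with the robot touching nothing.
It also fails if it takes over 43 s, if anything falls off the work surface, if the arm or the gripper's body presses on something with over 40 N, if the wrist force passes 120 N, or if a joint passes its speed limit or range.

## Working session

There is one attempt and no reset: what is moved stays moved. The work goes in short steps, Python scripts to look and compute and a tool call to move; the robot and the scene stay as the last step left them, time stands still between calls to the robot, and variables do not carry over. Pictures are saved under pics/ and viewed, and the job is handed in when it is done.

Besides the shell and the picture viewer there is one more tool, called after ">>>" as name([rows], argument=value, ...), one row to a line, values as JSON. apply_moves: Moves the arm, as the interface text tells. Shift numbers are shares of 0.15 m and turn numbers shares of 30 degrees, none past 1 either way. Its arguments: {"type":"object","properties":{"steps":{"type":"array"}},"required":["steps"]}

```bash
ls; mkdir -p pics
python3 - <<'E'
from plant import *
import cv2
print(get_state())
for n in ("scene","top","wrist"):
    im=get_image(n); cv2.imwrite(f"pics/{n}0.png",im[:,:,::-1]); print(n,calibration(n))
E
```

```text
pics
{'time': 0.0, 'joints': array([ 1.01958025e+00,  3.13414899e-01,  1.49842847e+00,  9.70701866e-07,
        1.33097221e+00, -2.23388287e-01]), 'qd': array([ 0.00067584,  0.0006756 ,  0.00199627,  0.00055793, -0.00082875,
       -0.00097583]), 'joint_torque': array([ 7.85933366e-06, -4.02218091e+01, -2.52273327e+01,  6.94722449e-02,
        3.51933413e-02, -3.83229849e-05]), 'tool_pos': array([168.93137893, 496.84774089, 255.18225065]), 'tcp_rot': array([ 2.36608662e-04,  8.13015064e-01,  5.82242331e-01, -5.63832300e-04]), 'force': array([ 0.21570374, -0.21416992, -0.48205224]), 'ft_torque': array([-0.00353655, -0.01816917, -0.01981082]), 'opening': 0.9998637951405767}
scene {'vertical_fov': 49.24386844295078, 'cx': 284.87241722737843, 'cy': 215.3488546253304, 'extrinsics': array([[-6.11802855e-01, -7.91010047e-01, -6.09157812e-04,
         3.44390862e+02],
       [ 2.99368717e-01, -2.32257952e-01,  9.25437526e-01,
        -2.59155805e+02],
       [-7.32171863e-01,  5.66002958e-01,  3.78899741e-01,
        -6.00365356e+02],
       [ 0.00000000e+00,  0.00000000e+00,  0.00000000e+00
[... 226 characters left out ...]
  [ 9.82221713e-01,  2.30905933e-02,  1.86299039e-01,
        -6.09400204e+02],
       [-1.85632736e-01, -2.82686117e-02,  9.82212489e-01,
        -1.07023087e+03],
       [ 0.00000000e+00,  0.00000000e+00,  0.00000000e+00,
         1.00000000e+00]])}
wrist {'vertical_fov': 66.62764731105793, 'cx': 284.7384661726097, 'cy': 206.08096720583274, 'T_tool_cam': array([[ 9.99999492e-01,  9.90473858e-04,  1.89481925e-04,
         1.12398950e+00],
       [ 1.00048045e-03, -9.50886105e-01, -3.09539358e-01,
        -8.09628531e+01],
       [-1.26414912e-04,  3.09539390e-01, -9.50886613e-01,
        -1.28941557e+02],
       [ 0.00000000e+00,  0.00000000e+00,  0.00000000e+00,
         1.00000000e+00]])}
```

View pics/scene0.png

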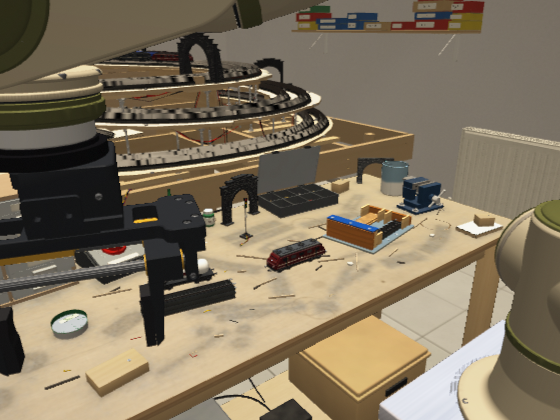

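View pics/top0.png

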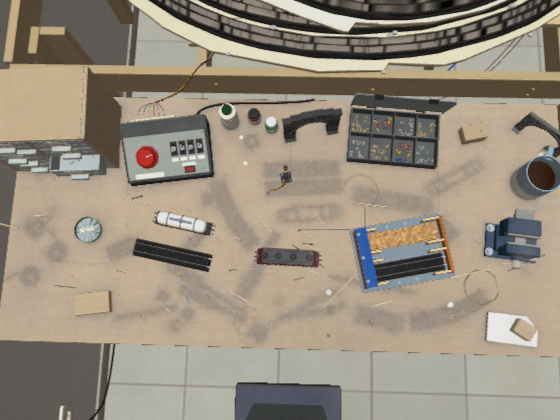

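View pics/wrist0.png

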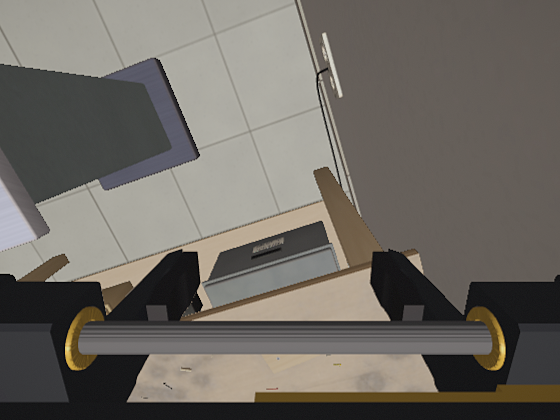

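The top view shows the pile at about (172,255), the wagon at (183,222), the loco at (288,257) and the signal at (286,176). The magazine is at about (403,253), with its lip on the left (+world y). The lower bay at (405,267) holds the track and the upper bay holds the cork. I'll enlarge these.

```bash
cat > h.py <<'E'
import numpy as np, cv2
from plant import *
from scipy.spatial.transform import Rotation as R
C=calibration
def rot(q): return R.from_quat([q[1],q[2],q[3],q[0]])
def cam(name,st=None):
    c=C(name); f=210/np.tan(np.radians(c['vertical_fov']/2))
    if name=='wrist':
        T=np.eye(4);T[:3,:3]=rot(st['tcp_rot']).as_matrix();T[:3,3]=st['tool_pos']
        E=np.linalg.inv(T@c['T_tool_cam'])
    else: E=c['extrinsics']
    return f,c['cx'],c['cy'],E
def proj(K,P):
    f,cx,cy,E=K; P=np.atleast_2d(P); p=P@E[:3,:3].T+E[:3,3]
    return np.c_[cx+f*p[:,0]/-p[:,2], cy-f*p[:,1]/-p[:,2]]
def unproj(K,uv,z):
    f,cx,cy,E=K; uv=np.atleast_2d(uv); d=np.c_[(uv[:,0]-cx)/f,-(uv[:,1]-cy)/f,-np.ones(len(uv))]
    d=d@E[:3,:3]; o=-E[:3,:3].T@E[:3,3]; s=(z-o[2])/d[:,2]; return o+d*s[:,None]
def crop(im,x0,y0,w,h,s,name):
    c=cv2.resize(im[y0:y0+h,x0:x0+w],None,fx=s,fy=s,interpolation=cv2.INTER_CUBIC)
    cv2.imwrite(name,c)
E
python3 - <<'E'
from h import *
im=cv2.imread('pics/top0.png')
crop(im,120,200,130,80,6,'pics/t_pile.png')
crop(im,340,205,125,95,6,'pics/t_mag.png')
K=cam('top')
print(unproj(K,[[134,248],[136,240],[212,253],[208,271]],27))
print(unproj(K,[[355,229],[440,216],[455,277],[361,291]],40))
E
```

```text
[[533.84276762 333.67971821  27.        ]
 [551.46317948 330.70668565  27.        ]
 [527.23390316 163.01366258  27.        ]
 [488.21488676 169.57782872  27.        ]]
[[ 585.10696123 -143.64797799   40.        ]
 [ 617.7259452  -325.21824421   40.        ]
 [ 488.19952604 -352.9615091    40.        ]
 [ 453.81275789 -156.54131944   40.        ]]
```

View pics/t_pile.png

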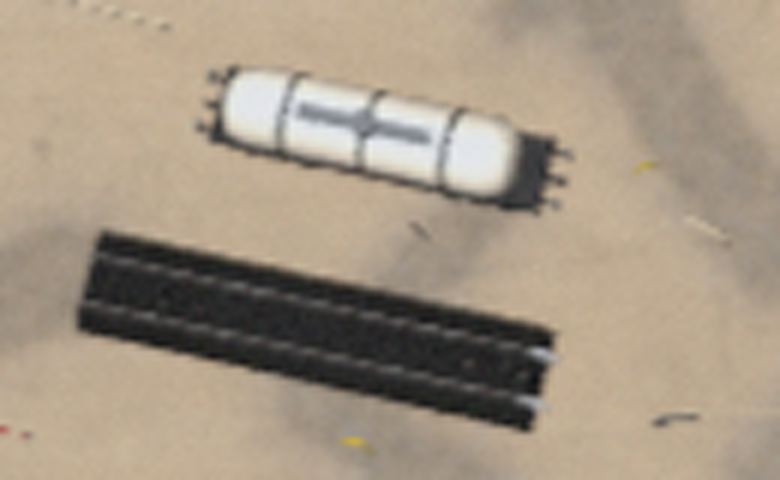

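View pics/t_mag.png

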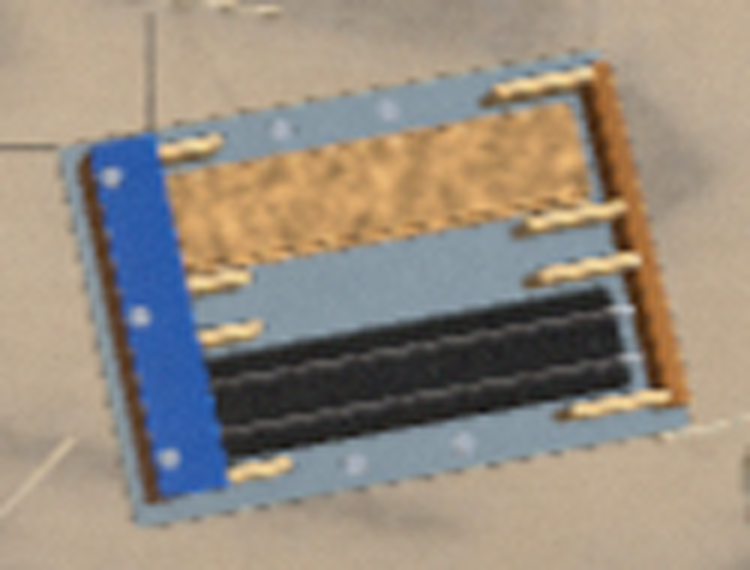

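```bash
cat >> h.py <<'E'
from scipy.optimize import least_squares
def pose(p,M):
    c,s=np.cos(p[2]),np.sin(p[2]); M=np.asarray(M,float)
    return np.c_[p[0]+c*M[:,0]-s*M[:,1],p[1]+s*M[:,0]+c*M[:,1],M[:,2]]
def fit(K,M,uv,p0):
    r=least_squares(lambda p:(proj(K,pose(p,M))-uv).ravel(),p0,x_scale=[1,1,.01])
    return r.x,r.fun.reshape(-1,2)
E
python3 - <<'E'
from h import *
K=cam('top'); np.set_printoptions(suppress=True,precision=2)
q=lambda a,x0,y0:np.array(a)/6.+[x0,y0]-0.4
# pile top corners
M=[[19,87,27],[-19,87,27],[-19,-82,27],[19,-82,27]]
p,r=fit(K,M,q([[102,232],[80,325],[530,430],[552,332]],120,200),[515,245,-.2]);print(p,r.tolist())
# magazine: lip corners (inner edge at y73, outer y89) top z54 ; base plate
M=[[61,73,54],[-61,73,54],[61,89,54],[-61,89,54],[-61,-97,30],[61,-97,30]]
uv=q([[157,133],[228,487],[92,148],[158,495],[688,405],[607,62]],340,205)
p,r=fit(K,M,uv,[535,-240,.18]);print(p,r.tolist())
# stored track in world
M=[[-19,-82,15],[19,-82,15]]
print(unproj(K,q([[630,388],[610,290]],340,205),15))
E
```

```text
[521.33 247.05  -0.19] [[0.49141747825501625, -0.6679104257457311], [-0.5614012695056374, 0.7711446821083996], [-0.29148443716414363, 0.3732363439124242], [0.3645778476535213, -0.49173394278034266]]
[ 540.55 -245.42    0.2 ] [[-1.4545753351946473, 1.0511319708489282], [-1.5079560854289866, -0.7381084261724595], [1.9393812905325944, -0.14078370460910605], [2.565936812361713, -0.7284288235612735], [-1.0030219665962363, -0.38533155732739033], [-0.5647837901357775, 1.0907376499035593]]
[[ 506.15 -338.68   15.  ]
 [ 541.28 -332.52   15.  ]]
```

>>> apply_moves([
  {"angular":[0,0,-0.92],"delta_pos":[0.78,-0.55,-0.12],"gripper":0.3},
  {"angular":[0,0,-0.92],"delta_pos":[0.78,-0.55,-0.12],"gripper":0.3},
  {"angular":[0,0,-0.92],"delta_pos":[0.78,-0.55,-0.12],"gripper":0.3},
])

```text
time: 0.52
tool_pos: [287.9, 412.6, 236.7]
tcp_rot: [0.0, 0.93, 0.368, -0.001]
force: [-0.1, 0.0, 0.5]
opening: 0.684
```

>>> apply_moves([
  {"angular":[0,0,-0.92],"delta_pos":[0.78,-0.55,-0.12],"gripper":0.3},
  {"angular":[0,0,-0.92],"delta_pos":[0.78,-0.55,-0.12],"gripper":0.3},
  {"angular":[0,0,-0.92],"delta_pos":[0.78,-0.55,-0.12],"gripper":0.3},
])

```text
time: 0.9
tool_pos: [406.9, 328.0, 217.9]
tcp_rot: [0.0, 0.991, 0.132, -0.002]
force: [-0.8, -0.2, 0.5]
opening: 0.652
```

>>> apply_moves([
  {"angular":[0,0,-0.92],"delta_pos":[0.78,-0.55,-0.12],"gripper":0.3},
  {"angular":[0,0,-0.92],"delta_pos":[0.78,-0.55,-0.12],"gripper":0.3},
  {"angular":[0,0,-0.92],"delta_pos":[0.78,-0.55,-0.12],"gripper":0.3},
  {"angular":[0,0,-0.92],"delta_pos":[0.78,-0.55,-0.12],"gripper":0.3},
])

```text
time: 1.4
tool_pos: [524.4, 244.5, 199.1]
tcp_rot: [0.0, 0.994, -0.109, -0.002]
force: [-0.4, -0.9, -0.9]
opening: 0.65
```

Run:
```python
from h import *
s=get_state(); im=get_image('wrist'); np.save('w1.npy',im)
import pickle; pickle.dump(s,open('w1.pkl','wb'))
print(s['time'],s['tool_pos'],s['joints'],s['opening'],rot(s['tcp_rot']).as_matrix())
im=np.ascontiguousarray(im[:,:,::-1]); cv2.imwrite('pics/w1.png',im)
```

```text
1.4 [524.41490613 244.54890374 199.10169347] [2.33630819e-01 4.78801796e-01 1.40873932e+00 8.97232989e-04
 1.25839742e+00 4.51579644e-01] 0.6502421006046576 [[ 9.76273483e-01 -2.16495967e-01 -4.42534910e-03]
 [-2.16498841e-01 -9.76282859e-01 -1.75479433e-04]
 [-4.28240188e-03  1.12939887e-03 -9.99990193e-01]]
```

View pics/w1.png

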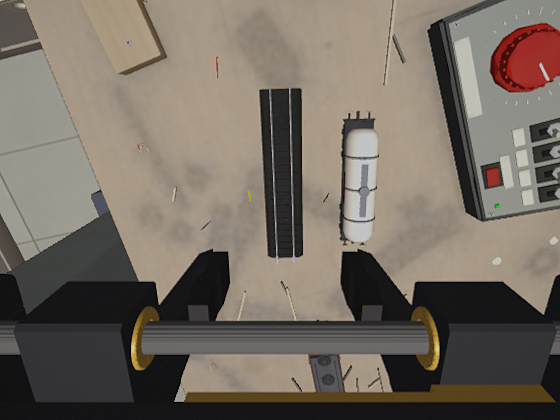

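The whole pile is visible, with corners near (260,89), (301,89), (303,256) and (269,258). The joiners are at the bottom end and the wagon is on the right.

Run:
```python
from h import *
im=cv2.imread('pics/w1.png')
a=cv2.resize(im[80:120,250:350],None,fx=8,fy=8,interpolation=cv2.INTER_CUBIC)
b=cv2.resize(im[235:270,250:350],None,fx=8,fy=8,interpolation=cv2.INTER_CUBIC)
cv2.imwrite('pics/w1c.png',np.vstack([a,b])[:600])
```

```text
(no output)
```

View pics/w1c.png

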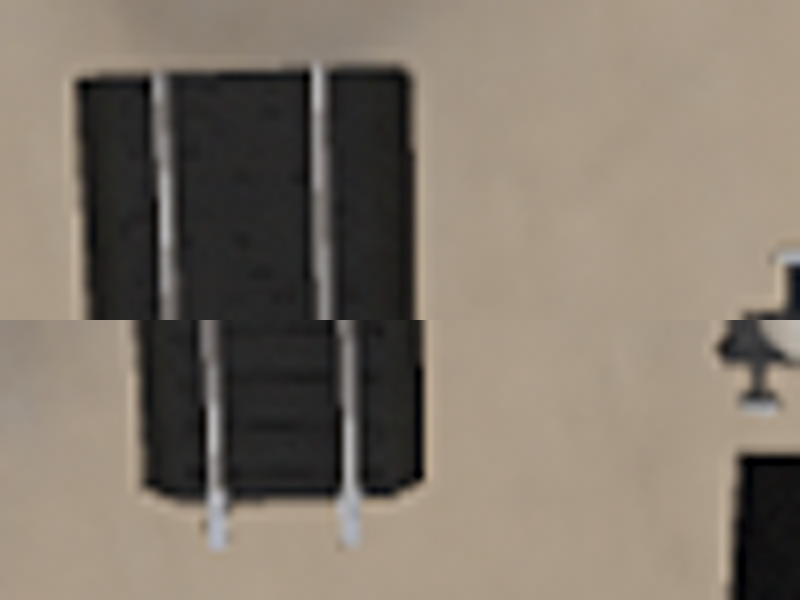

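Run:
```python
from h import *
import pickle
np.set_printoptions(suppress=True,precision=3)
s=pickle.load(open('w1.pkl','rb'));K=cam('wrist',s)
uv=np.array([[301.25,88.5],[259.75,89.75],[268.5,257],[302.8,256.5]])-.44
M=[[19,87,27],[-19,87,27],[-19,-82,27],[19,-82,27]]
p,r=fit(K,M,uv,[520,247,-.2]);print(p,r.tolist())
M8=[[19,87,8],[-19,87,8],[-19,-82,8],[19,-82,8]];print(proj(K,pose(p,M8)))
# wagon clear: left edge pixels
w=unproj(K,[[343,125],[344,240]],10); c,sn=np.cos(p[2]),np.sin(p[2]);print((w[:,:2]-p[:2])@np.array([[c,-sn],[sn,c]]))
```

```text
[523.183 252.33   -0.191] [[0.7047107312707794, -1.8415947609230159], [-0.7925594132594256, -1.8046749041988193], [-0.9433713920229252, 2.7775542153436277], [1.034472159086988, 2.4277385948818164]]
[[300.578  87.164]
 [260.166  88.372]
 [268.081 251.279]
 [302.5   250.462]]
[[ 59.441  51.485]
 [ 63.979 -69.712]]
```

>>> apply_moves([
  {"angular":[0,0,0.05],"delta_pos":[-0.02,0.01,-0.4],"gripper":0.3},
  {"angular":[0,0,0.05],"delta_pos":[-0.02,0.01,-0.7],"gripper":0.3},
  {"angular":[0,0,0.05],"delta_pos":[-0.02,0.01,-0.93],"gripper":0.3},
  {"angular":[0,0,0.05],"delta_pos":[-0.02,0.01,-0.93],"gripper":0.3},
])

```text
time: 1.95
tool_pos: [518.5, 247.8, 58.6]
tcp_rot: [0.001, 0.996, -0.093, -0.004]
force: [0.3, -0.0, 1.1]
opening: 0.652
```

Run:
```python
from h import *
s=get_state(); im=get_image('wrist')
import pickle; pickle.dump(s,open('w2.pkl','wb'))
print(s['time'],s['tool_pos'],s['opening'],rot(s['tcp_rot']).as_matrix())
im=np.ascontiguousarray(im[:,:,::-1]); cv2.imwrite('pics/w2.png',im)
cv2.imwrite('pics/s2.png',get_image('scene')[:,:,::-1])
crop(cv2.imread('pics/s2.png'),60,180,260,180,3,'pics/s2c.png')
```

```text
1.95 [518.53240818 247.75011032  58.58482676] 0.6517574029364658 [[ 9.82731522e-01 -1.84842323e-01 -8.48943960e-03]
 [-1.84857217e-01 -9.82764882e-01 -9.97719221e-04]
 [-8.15870237e-03  2.54982430e-03 -9.99963466e-01]]
```

View pics/w2.png

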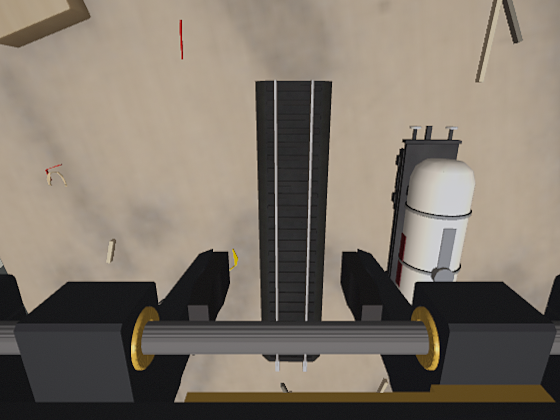

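View pics/s2c.png

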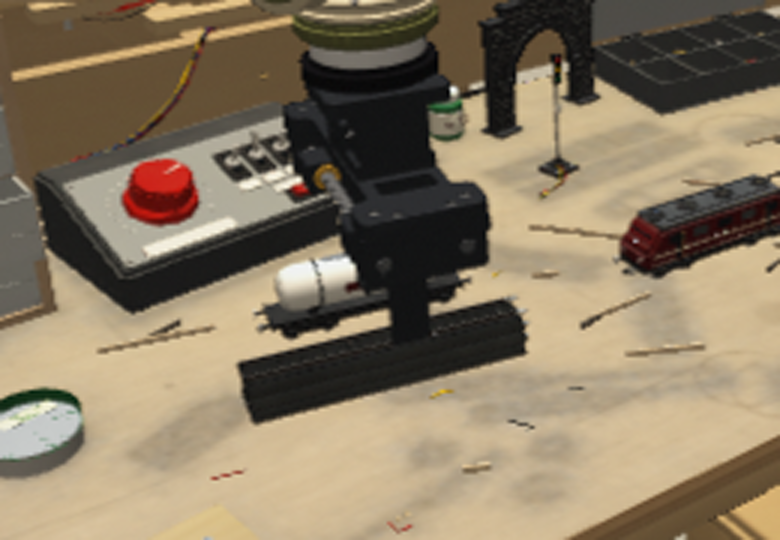

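Run:
```python
from h import *
im=cv2.imread('pics/w2.png')
a=cv2.resize(im[70:110,245:345],None,fx=7,fy=7,interpolation=cv2.INTER_CUBIC)
b=cv2.resize(im[350:380,245:345],None,fx=7,fy=7,interpolation=cv2.INTER_CUBIC)
cv2.imwrite('pics/w2c.png',np.vstack([a,b])[:600])
```

```text
(no output)
```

View pics/w2c.png

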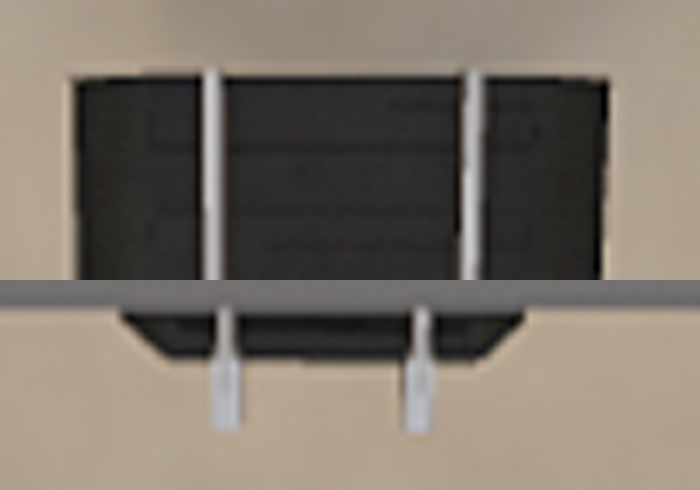

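Run:
```python
from h import *
import pickle
np.set_printoptions(suppress=True,precision=2)
s=pickle.load(open('w2.pkl','rb'));K=cam('wrist',s)
uv=np.array([[331.9,81.1],[255.7,81.1],[245+165/7,361.1],[245+480/7,361.1],[245+122/7,354.6],[245+525/7,354.6]])-.43
for z in (27,24,18,9): 
    P=unproj(K,uv,z)[:,:2]; print(z,P.tolist(), np.linalg.norm(P[0]-P[1]),np.linalg.norm(P[2]-P[3]),np.linalg.norm(P[4]-P[5]),np.linalg.norm((P[0]+P[1]-P[2]-P[3])/2))
T=rot(s['tcp_rot']).as_matrix()
print(proj(K,s['tool_pos']+T@np.array([0,0,17.])),proj(K,s['tool_pos']+T@np.array([0,0,31.])),proj(K,s['tool_pos']+T@np.array([28.6,0,17.])))
```

```text
27 [[556.209687893341, 333.2938835206884], [521.197201955424, 339.9317006647213], [494.0588248088768, 178.2774003830337], [521.8294883196405, 173.23177409744275], [491.3135824088825, 183.92181753582304], [526.56151013555, 177.5090700817914]] 35.63614440410816 28.225309501259847 35.82652284179364 163.7726957974966
24 [[556.6212912225001, 333.39147666987446], [520.9536140843505, 340.15350776972974], [493.30739450906106, 175.47415878935405], [521.5977324693665, 170.3341133314757], [490.51078018802775, 181.22420033155427], [526.4183049542743, 174.691450667207]] 36.30300617065597 28.753491774345534 36.4969471739163 166.83738618581026
18 [[557.4444978808184, 333.5866629682466], [520.4664383422034, 340.59712197974665], [491.80453390942967, 169.86767560199476], [521.1342207688186, 164.53879179954166], [488.9051757463184, 175.82896592301677], [526.1318945917227, 169.05621183803814]] 37.63672970375182 29.809856320516896 37.83779583816129 172.96676696243762
9 [[558.6793078682958, 333.8794424158048], [519.7356747289829, 341.26254329477194], [489.5502430099826, 161.4579508209558], [520.4389532179968, 155.84580950164053], [486.49676908375426, 167.7361143102105], [525.7022790478954, 160.60335359428487]] 39.63731500339548 31.394403139773893 39.84906883452894 182.16083812737858
[[285.65 269.32]] [[285.57 256.77]] [[341.38 269.25]]
```

>>> apply_moves([
  {"angular":[0,-0.016,0],"delta_pos":[0.027,0.017,-0.05],"gripper":0.3},
  {"angular":[0,-0.016,0],"delta_pos":[0.027,0.017,-0.15],"gripper":0.3},
  {"angular":[0,-0.016,0],"delta_pos":[0.027,0.017,-0.22],"gripper":0.3},
  {"angular":[0,-0.016,0],"delta_pos":[0.027,0.017,-0.262],"gripper":0.3},
  {"angular":[0,-0.016,0],"delta_pos":[0.027,0.017,-0.262],"gripper":0.3},
])

```text
time: 2.68
tool_pos: [524.5, 250.3, 21.7]
tcp_rot: [-0.0, 0.996, -0.093, 0.002]
force: [0.1, 1.1, -0.3]
opening: 0.653
```

>>> apply_moves([
  {"angular":[0,0.006,0],"delta_pos":[-0.01,0,-0.02],"gripper":0.3},
  {"angular":[0,0.006,0],"delta_pos":[-0.01,0,-0.02],"gripper":0.3},
  {"angular":[0,0.006,0],"delta_pos":[-0.01,0,-0.02],"gripper":0.3},
])

```text
time: 3.05
tool_pos: [523.1, 250.3, 18.9]
tcp_rot: [-0.0, 0.996, -0.093, 0.001]
force: [-0.2, -1.1, 0.2]
opening: 0.654
```

Run:
```python
from h import *
s=get_state()
print(s['time'],s['tool_pos'],s['qd'],s['force'],s['opening'],rot(s['tcp_rot']).as_matrix())
cv2.imwrite('pics/s3.png',get_image('scene')[:,:,::-1])
crop(cv2.imread('pics/s3.png'),110,240,160,110,5,'pics/s3c.png')
```

```text
3.05 [523.10261681 250.30272455  18.89683504] [-4.44077399e-04  4.30457478e-04 -2.28468682e-03  7.66561959e-04
  1.64329949e-03  1.40298903e-05] [-0.19393026 -1.06355377  0.15857407] 0.6543687764270948 [[ 9.82532724e-01 -1.86077897e-01  2.11264079e-03]
 [-1.86078869e-01 -9.82534773e-01  2.71458119e-04]
 [ 2.02523068e-03 -6.59834293e-04 -9.99997732e-01]]
```

View pics/s3c.png

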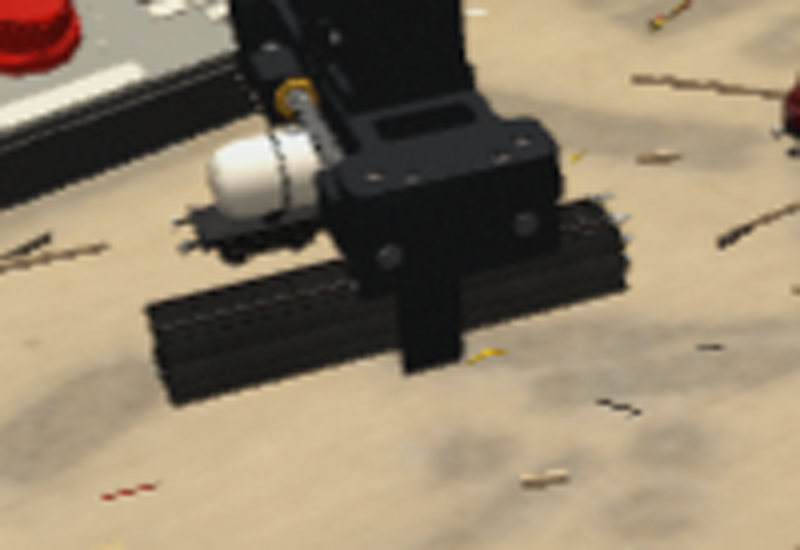

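>>> apply_moves([
  {"angular":[0,0,0],"delta_pos":[0,0,-0.006],"gripper":0.3},
  {"angular":[0,0,0],"delta_pos":[0,0,-0.006],"gripper":-0.5},
  {"angular":[0,0,0],"delta_pos":[0,0,-0.006],"gripper":-1},
  {"angular":[0,0,0],"delta_pos":[0,0,-0.006],"gripper":-1},
  {"angular":[0,0,0],"delta_pos":[0,0,-0.006],"gripper":-1},
  {"angular":[0,0,0],"delta_pos":[0,0,-0.006],"gripper":-1},
  {"angular":[0,0,0],"delta_pos":[0,0,-0.006],"gripper":-1},
])

```text
time: 3.98
tool_pos: [523.1, 250.3, 18.0]
tcp_rot: [-0.0, 0.996, -0.093, 0.001]
force: [0.7, 0.1, 0.5]
opening: 0.43
```

>>> apply_moves([
  {"angular":[0,0,0],"delta_pos":[0,0,0.05],"gripper":-1},
  {"angular":[0,0,0],"delta_pos":[0,0,0.15],"gripper":-1},
  {"angular":[0,0,0],"delta_pos":[0,0,0.3],"gripper":-1},
  {"angular":[0,0,0],"delta_pos":[0,0,0.5],"gripper":-1},
  {"angular":[0,0,0],"delta_pos":[0,0,0.5],"gripper":-1},
  {"angular":[0,0,0],"delta_pos":[0,0,0.5],"gripper":-1},
])

```text
time: 4.72
tool_pos: [522.7, 250.2, 92.5]
tcp_rot: [-0.0, 0.996, -0.093, 0.001]
force: [-0.3, -0.6, -1.3]
opening: 0.429
```

Run:
```python
from h import *
import pickle
s=get_state();im=get_image('wrist');pickle.dump(s,open('w4.pkl','wb'))
print(s['time'],s['tool_pos'],s['force'],s['opening']*88,rot(s['tcp_rot']).as_matrix())
cv2.imwrite('pics/w4.png',im[:,:,::-1])
cv2.imwrite('pics/s4.png',get_image('scene')[:,:,::-1])
crop(cv2.imread('pics/s4.png'),110,180,180,130,4,'pics/s4c.png')
```

```text
4.725 [522.7134781  250.23032136  92.46957877] [-0.32790178 -0.57214167 -1.34175144] 37.72813603055549 [[ 9.82537472e-01 -1.86060220e-01  1.30792254e-03]
 [-1.86060440e-01 -9.82538300e-01  4.74604840e-05]
 [ 1.27625348e-03 -2.89984347e-04 -9.99999144e-01]]
```

View pics/s4c.png

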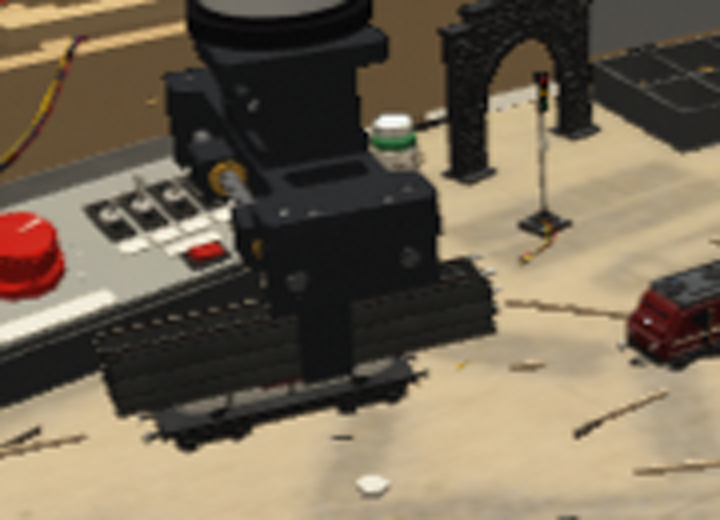

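View pics/w4.png

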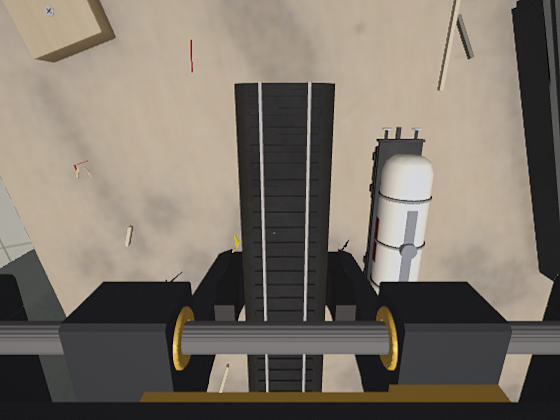

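Run:
```python
from h import *
import pickle
np.set_printoptions(suppress=True,precision=2)
s=pickle.load(open('w4.pkl','rb'));T=rot(s['tcp_rot']).as_matrix()
crop(cv2.imread('pics/w4.png'),225,70,120,40,6,'pics/w4c.png')
K=cam('wrist',s)
for tz in (-9,-7,-5):
  P=unproj(K,[[236,83.5],[334,83.5],[252,392],[323,392]],s['tool_pos'][2]-tz); print(tz,(P-s['tool_pos'])@T)
# expected from bench: origin (522.9,252.3), yaw -.189
o=np.array([522.9,252.3,0])-np.array([523.1,250.3,18]);print(o@T)
```

```text
-9 [[-17.5  -87.81  -9.  ]
 [ 16.9  -87.78  -8.95]
 [-16.47  52.49  -9.04]
 [ 18.08  52.6   -8.99]]
-7 [[-17.79 -87.92  -7.  ]
 [ 17.19 -87.88  -6.95]
 [-16.73  54.72  -7.04]
 [ 18.39  54.84  -6.99]]
-5 [[-18.07 -88.02  -5.  ]
 [ 17.48 -87.99  -4.95]
 [-17.    56.96  -5.04]
 [ 18.7   57.07  -4.99]]
[-0.59 -1.92 18.  ]
```

View pics/w4c.png

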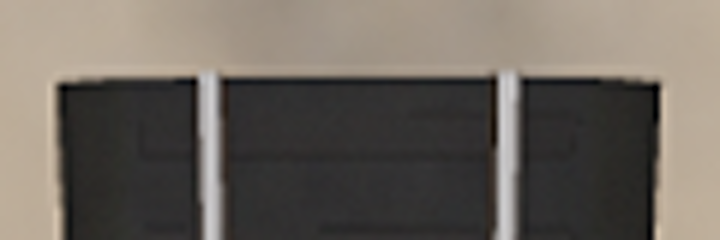

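Run:
```python
from h import *
K=cam('top'); np.set_printoptions(suppress=True,precision=2)
q=lambda a,x0,y0:np.array(a)/6.+[x0,y0]-0.4
uv=q([[157,133],[228,487],[688,405],[607,62],[62,150],[140,522],[688,425],[600,50]],340,205)
M=np.array([[61,73,54],[-61,73,54],[-61,-97,30],[61,-97,30],[71,102,6],[-71,102,6],[-71,-102,6],[71,-102,6]])
for idx in (range(8),range(4),range(4,8)):
    idx=list(idx); p,r=fit(K,M[idx],uv[idx],[535,-240,.18]);print(p);print(r)
p,r=fit(K,M[[0,1,4,5,6,7]],uv[[0,1,4,5,6,7]],[535,-240,.18]);print(p)
print(((uv-proj(K,pose(p,M)))),)
```

```text
[ 541.67 -248.43    0.2 ]
[[-0.11  0.7 ]
 [ 0.07 -1.14]
 [ 0.47 -1.06]
 [ 0.69  0.48]
 [-0.93 -0.68]
 [-0.88  1.27]
 [ 0.56  0.68]
 [ 0.1  -0.28]]
[ 541.1  -247.83    0.2 ]
[[-0.36  0.92]
 [-0.25 -0.9 ]
 [ 0.18 -0.74]
 [ 0.46  0.77]]
[ 542.28 -249.05    0.2 ]
[[-0.67 -0.89]
 [-0.54  1.04]
 [ 0.87  0.34]
 [ 0.33 -0.6 ]]
[ 541.92 -248.84    0.21]
[[-0.06 -0.63]
 [-0.32  1.22]
 [-0.68  1.23]
 [-0.82 -0.32]
 [ 0.77  0.72]
 [ 0.64 -1.21]
 [-0.77 -0.5 ]
 [-0.23  0.44]]
```

>>> apply_moves([
  {"angular":[0,0,0],"delta_pos":[0,0,0.3],"gripper":-1},
  {"angular":[0,0,0],"delta_pos":[0,0,0.6],"gripper":-1},
  {"angular":[0,0,0.1],"delta_pos":[-0.1,-0.2,0.82],"gripper":-1},
  {"angular":[0,0,0.15],"delta_pos":[-0.1,-0.5,0.82],"gripper":-1},
  {"angular":[0,0,0.2],"delta_pos":[-0.15,-0.8,0.82],"gripper":-1},
  {"angular":[0,0,0.25],"delta_pos":[-0.15,-1,0.82],"gripper":-1},
])

```text
time: 5.58
tool_pos: [499.5, 98.6, 214.3]
tcp_rot: [0.0, 1.0, -0.028, -0.001]
force: [0.7, 0.5, -1.5]
opening: 0.431
```

>>> apply_moves([
  {"angular":[0,0,0.08],"delta_pos":[-0.05,-0.4,0],"gripper":-1},
  {"angular":[0,0,0.16],"delta_pos":[-0.1,-0.8,0],"gripper":-1},
  {"angular":[0,0,0.2],"delta_pos":[-0.15,-1,0],"gripper":-1},
])

```text
time: 5.95
tool_pos: [476.3, -53.8, 213.5]
tcp_rot: [-0.0, 1.0, 0.024, -0.001]
force: [-0.6, 0.1, -0.6]
opening: 0.425
```

>>> apply_moves([
  {"angular":[0,0,0.08],"delta_pos":[-0.1,-0.4,0],"gripper":-1},
  {"angular":[0,0,0.16],"delta_pos":[-0.2,-0.8,0],"gripper":-1},
  {"angular":[0,0,0.2],"delta_pos":[-0.2,-1,0],"gripper":-1},
])

```text
time: 6.32
tool_pos: [445.1, -206.2, 212.8]
tcp_rot: [-0.0, 0.997, 0.075, -0.002]
force: [0.3, 0.4, -0.3]
opening: 0.428
```

>>> apply_moves([
  {"angular":[0,0,0.1],"delta_pos":[-0.1,-0.19,0],"gripper":-1},
  {"angular":[0,0,0.1],"delta_pos":[-0.1,-0.19,0],"gripper":-1},
  {"angular":[0,0,0.1],"delta_pos":[-0.1,-0.19,0],"gripper":-1},
])

```text
time: 6.7
tool_pos: [430.2, -234.2, 212.3]
tcp_rot: [-0.001, 0.995, 0.101, -0.002]
force: [-0.2, -0.3, -1.0]
opening: 0.425
```

Run:
```python
from h import *
import pickle
s=get_state();im=get_image('wrist');pickle.dump(s,open('w5.pkl','wb'))
print(s['time'],s['tool_pos'],s['joints'],s['force'],s['opening']*88,rot(s['tcp_rot']).as_matrix())
cv2.imwrite('pics/w5.png',im[:,:,::-1])
cv2.imwrite('pics/s5.png',get_image('scene')[:,:,::-1])
cv2.imwrite('pics/t5.png',get_image('top')[:,:,::-1])
```

```text
6.7 [ 430.18242852 -234.19729257  212.2739131 ] [-0.73720458  0.27786662  1.66325677 -0.00236817  1.20442215 -0.93825422] [-0.18350834 -0.34005039 -0.97359035] 37.43469201424304 [[ 0.97967778  0.20052926 -0.00441209]
 [ 0.20053552 -0.9796859   0.00101965]
 [-0.00411799 -0.00188371 -0.99998975]]
```

View pics/w5.png

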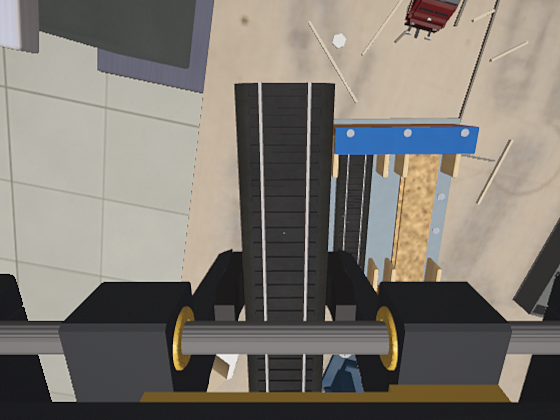

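View pics/s5.png

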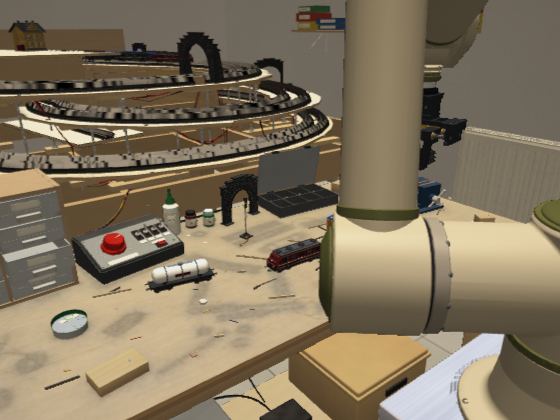

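View pics/t5.png

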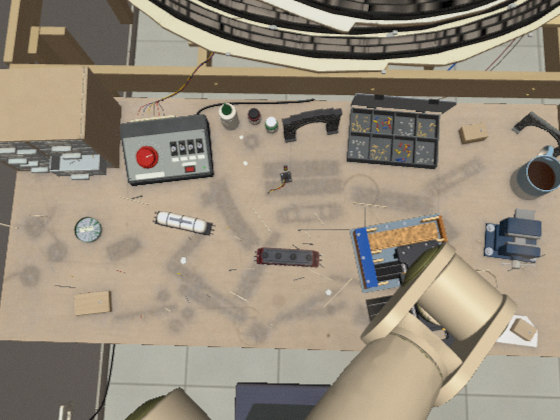

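The wrist view shows the lip at about (335–478, 126–154), the stored track at x≈340–370 with the cork beyond it, and the pile held straight. The bench under the old pile is empty and the wagon, loco and signal haven't moved.

Run:
```python
from h import *
im=cv2.imread('pics/w5.png')
crop(im,325,112,160,60,5,'pics/w5a.png')
crop(im,325,245,160,60,5,'pics/w5b.png')
```

```text
(no output)
```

View pics/w5a.png

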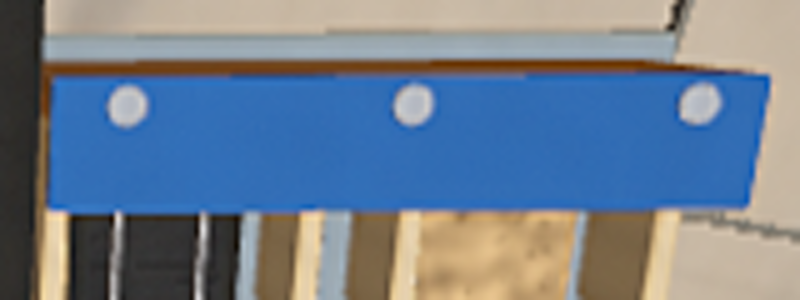

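View pics/w5b.png

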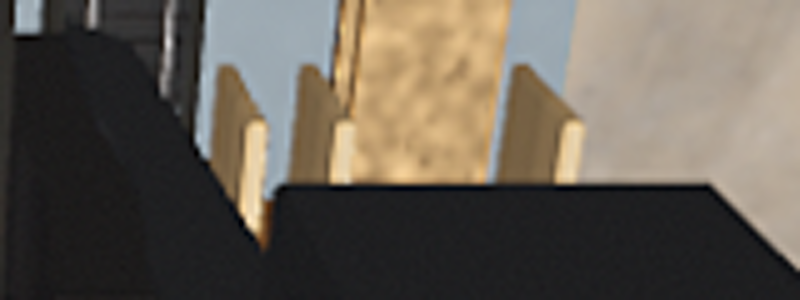

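Run:
```python
from h import *
import pickle
np.set_printoptions(suppress=True,precision=2)
s=pickle.load(open('w5.pkl','rb'));K=cam('wrist',s)
a=lambda x,y:[325+x/5-.4,112+y/5-.4]
b=lambda x,y:[325+x/5-.4,245+y/5-.4]
uv=np.array([a(50,210),a(748,206),b(250,120),b(268,120),b(335,120),b(355,120),b(560,120),b(583,120)])
M=np.array([[-61,73,54],[61,73,54]]+[[x,-53,36] for x in(-12,-7,7,12,56,61)],float)
p,r=fit(K,M,uv,[541,-248,.2]);print(p);print(r)
# free z offset, too
f=lambda q:(proj(K,pose(q[:3],M)+[0,0,q[3]])-uv).ravel()
q=least_squares(f,[*p,0],x_scale=[1,1,.01,1]);print(q.x,q.fun.reshape(-1,2))
X=np.array([[0,97,54],[-61,97,54],[61,97,54],[0,102,6],[0,-53,36],[-56,-53,36]])
print(proj(K,pose(p,X)))
for z in (54,):
  P=unproj(K,uv[:2],z); print(np.linalg.norm(P[0]-P[1]), np.arctan2(*(P[1]-P[0])[[1,0]]))
P=unproj(K,[a(128,106),a(413,105),a(700,104)],54);print(P)
```

```text
[ 541.41 -246.72    0.2 ]
[[ 1.39 -0.43]
 [-1.86  0.28]
 [-1.   -0.02]
 [ 0.07 -0.02]
 [-0.24 -0.01]
 [ 0.44 -0.01]
 [ 0.61  0.02]
 [ 0.69  0.03]]
[ 540.8  -246.32    0.2     1.29] [[ 1.03 -0.77]
 [-1.54 -0.09]
 [-1.12  0.16]
 [-0.02  0.16]
 [-0.28  0.16]
 [ 0.42  0.17]
 [ 0.76  0.19]
 [ 0.86  0.19]]
[[407.24 125.56]
 [337.31 125.62]
 [477.28 125.49]
 [390.66 117.26]
 [384.82 268.59]
 [332.49 268.55]]
124.83777024450929 0.20715175376106848
[[ 474.81 -167.61   54.  ]
 [ 523.8  -157.45   54.  ]
 [ 573.06 -147.22   54.  ]]
```

>>> apply_moves([
  {"angular":[-0.12,-0.025,0],"delta_pos":[0.2,-0.1,-0.1],"gripper":-1},
  {"angular":[-0.25,-0.05,0],"delta_pos":[0.4,-0.25,-0.2],"gripper":-1},
  {"angular":[-0.37,-0.075,0],"delta_pos":[0.563,-0.342,-0.3],"gripper":-1},
  {"angular":[-0.49,-0.1,0],"delta_pos":[0.563,-0.342,-0.42],"gripper":-1},
  {"angular":[-0.49,-0.1,0],"delta_pos":[0.563,-0.342,-0.48],"gripper":-1},
  {"angular":[-0.49,-0.1,0],"delta_pos":[0.563,-0.342,-0.48],"gripper":-1},
  {"angular":[-0.49,-0.1,0],"delta_pos":[0.563,-0.342,-0.48],"gripper":-1},
])

```text
time: 7.72
tool_pos: [515.2, -285.6, 141.6]
tcp_rot: [0.13, 0.986, 0.1, 0.012]
force: [0.1, 0.3, -0.5]
opening: 0.429
```

```bash
cat >> h.py <<'E'
P_MAG=(541.5,-247,.203)
def rep(s,pm=P_MAG):
    T=rot(s['tcp_rot']).as_matrix(); c,sn=np.cos(pm[2]),np.sin(pm[2])
    Q=np.array([[c,sn,0],[-sn,c,0],[0,0,1]])
    t=Q@(s['tool_pos']-[pm[0],pm[1],0]); A=Q@T
    print('t',round(s['time'],2),'mag tcp',t.round(1),'force',s['force'].round(1),'open',round(s['opening']*88,1))
    print('tilt deg',np.degrees(np.arcsin(-(-A[:,1])[2])).round(2),'roll',np.degrees(np.arcsin(A[2,0])).round(2),'yaw',np.degrees(np.arctan2(A[1,0],A[0,0])).round(2))
    for n,v in dict(lowB=[0,-88,18],lowT=[0,-88,-9],hiB=[0,81,18],tip=[0,0,17]).items(): print(n,(t+A@np.array(v,float)).round(1))
E
python3 - <<'E'
from h import *
import pickle
s=get_state();im=get_image('wrist');pickle.dump(s,open('w6.pkl','wb'))
rep(s);print(s['joints'])
cv2.imwrite('pics/w6.png',im[:,:,::-1])
E
```

```text
t 7.72 mag tcp [-33.6 -32.5 141.6] force [ 0.1  0.3 -0.5] open 37.7
tilt deg 14.97 roll -0.18 yaw -0.05
lowB [-33.6  47.9 101.5]
lowT [-33.5  54.9 127.5]
hiB [ -33.7 -115.4  145.1]
tip [-33.6 -36.9 125.2]
[-0.63533072  0.49568384  1.56895248 -0.22630224  0.89556633 -0.71202139]
```

View pics/w6.png

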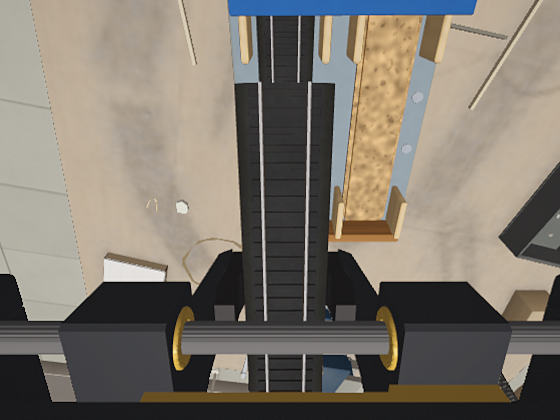

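Run:
```python
from h import *
im=cv2.imread('pics/w6.png')
a=cv2.resize(im[0:70,225:485],None,fx=3,fy=3,interpolation=cv2.INTER_CUBIC)
b=cv2.resize(im[170:250,225:485],None,fx=3,fy=3,interpolation=cv2.INTER_CUBIC)
cv2.imwrite('pics/w6c.png',np.vstack([a,b]))
```

```text
(no output)
```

View pics/w6c.png

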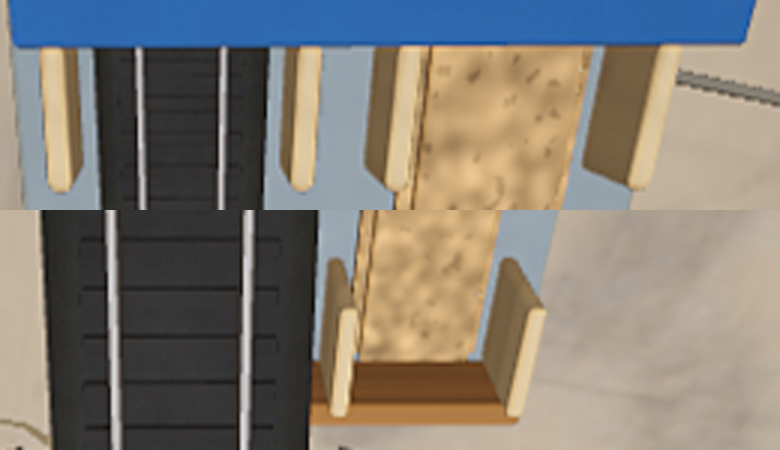

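Run:
```python
from h import *
import pickle
np.set_printoptions(suppress=True,precision=2)
s=pickle.load(open('w6.pkl','rb'));K=cam('wrist',s)
a=lambda x,y:[225+x/3-.33,y/3-.33]
b=lambda x,y:[225+x/3-.33,170+(y-210)/3-.33]
uv=np.array([a(12,45),a(742,43),a(302,188),a(395,188),a(62,188),a(637,187),b(350,310),b(536,310)])
M=np.array([[-62,73,54],[62,73,54],[-9.5,47,36],[9.5,47,36],[-58.5,47,36],[58.5,47,36],[9.5,-53,36],[58.5,-53,36]],float)
p,r=fit(K,M,uv,[541,-248,.2]);print(p);print(r)
```

```text
[ 541.55 -246.78    0.2 ]
[[ 1.14 -0.7 ]
 [-0.48 -0.39]
 [-0.34  0.44]
 [ 0.09  0.41]
 [-1.31  0.52]
 [ 0.55  0.65]
 [-0.49 -0.53]
 [ 0.79 -0.51]]
```

>>> apply_moves([
  {"angular":[0,0,0],"delta_pos":[0,0,-0.2],"gripper":-1},
  {"angular":[0,0,0],"delta_pos":[0,0,-0.4],"gripper":-1},
  {"angular":[0,0,0],"delta_pos":[0,0,-0.5],"gripper":-1},
  {"angular":[0,0,0],"delta_pos":[0,0,-0.54],"gripper":-1},
  {"angular":[0,0,0],"delta_pos":[0,0,-0.54],"gripper":-1},
  {"angular":[0,0,0],"delta_pos":[0,0,-0.54],"gripper":-1},
])

```text
time: 8.52
tool_pos: [515.5, -285.9, 61.5]
tcp_rot: [0.13, 0.986, 0.1, 0.012]
force: [-0.1, 0.1, -0.5]
opening: 0.427
```

Run:
```python
from h import *
import pickle
s=get_state();im=get_image('wrist');rep(s)
cv2.imwrite('pics/w7.png',im[:,:,::-1])
```

```text
t 8.53 mag tcp [-33.3 -32.9  61.5] force [-0.1  0.1 -0.5] open 37.6
tilt deg 15.05 roll -0.12 yaw -0.06
lowB [-33.3  47.5  21.3]
lowT [-33.2  54.5  47.4]
hiB [ -33.4 -115.8   65.2]
tip [-33.3 -37.3  45.1]
```

View pics/w7.png

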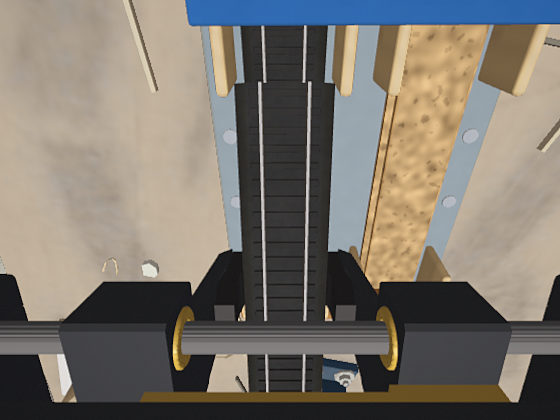

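>>> apply_moves([
  {"angular":[0,0,0],"delta_pos":[0,0,-0.03],"gripper":-1},
  {"angular":[0,0,0],"delta_pos":[0,0,-0.03],"gripper":-1},
  {"angular":[0,0,0],"delta_pos":[-0.01,0.05,-0.03],"gripper":-1},
  {"angular":[0,0,0],"delta_pos":[-0.02,0.1,-0.03],"gripper":-1},
  {"angular":[0,0,0],"delta_pos":[-0.03,0.15,-0.03],"gripper":-1},
  {"angular":[0,0,0],"delta_pos":[-0.044,0.2,-0.03],"gripper":-1},
  {"angular":[0,0,0],"delta_pos":[-0.044,0.2,-0.03],"gripper":-1},
  {"angular":[0,0,0],"delta_pos":[-0.044,0.2,-0.03],"gripper":-1},
])

```text
time: 9.57
tool_pos: [509.0, -256.0, 57.1]
tcp_rot: [0.13, 0.986, 0.1, 0.012]
force: [-0.2, 0.0, -0.3]
opening: 0.428
```

Run:
```python
from h import *
import pickle
s=get_state();im=get_image('wrist');rep(s);print(s['ft_torque'])
cv2.imwrite('pics/w8.png',im[:,:,::-1])
```

```text
t 9.57 mag tcp [-33.7  -2.3  57.1] force [-0.2  0.  -0.3] open 37.7
tilt deg 15.05 roll -0.11 yaw -0.06
lowB [-33.7  78.1  16.8]
lowT [-33.6  85.1  42.9]
hiB [-33.8 -85.1  60.7]
tip [-33.7  -6.7  40.6]
[0.12305894 0.07055161 0.00681494]
```

View pics/w8.png

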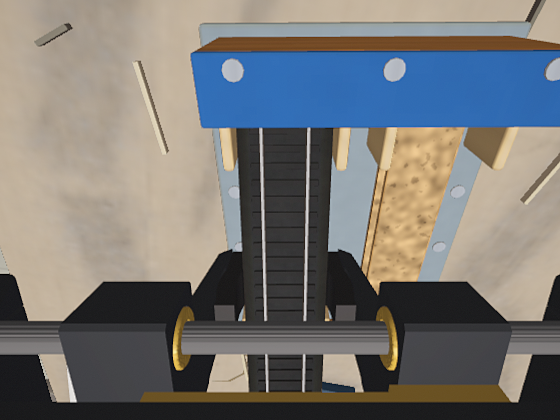

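>>> apply_moves([
  {"angular":[0.12,0.025,0],"delta_pos":[0,0,-0.037],"gripper":-1},
  {"angular":[0.245,0.05,0],"delta_pos":[0,0,-0.075],"gripper":-1},
  {"angular":[0.37,0.075,0],"delta_pos":[0,0,-0.113],"gripper":-1},
  {"angular":[0.49,0.1,0],"delta_pos":[0,0,-0.15],"gripper":-1},
  {"angular":[0.49,0.1,0],"delta_pos":[0,0,-0.15],"gripper":-1},
  {"angular":[0.49,0.1,0],"delta_pos":[0,0,-0.15],"gripper":-1},
  {"angular":[0.49,0.1,0],"delta_pos":[0,0,-0.15],"gripper":-1},
])

```text
time: 10.5
tool_pos: [509.0, -255.8, 34.8]
tcp_rot: [0.001, 0.995, 0.101, -0.001]
force: [-0.3, -0.1, -0.2]
opening: 0.427
```

Run:
```python
from h import *
import pickle
s=get_state();im=get_image('wrist');rep(s);print(s['ft_torque'])
cv2.imwrite('pics/w9.png',im[:,:,::-1])
cv2.imwrite('pics/t9.png',get_image('top')[:,:,::-1])
```

```text
t 10.5 mag tcp [-33.6  -2.1  34.8] force [-0.3 -0.1 -0.2] open 37.6
tilt deg 0.1 roll -0.09 yaw -0.02
lowB [-33.6  85.9  16.6]
lowT [-33.6  85.9  43.6]
hiB [-33.6 -83.1  16.9]
tip [-33.6  -2.1  17.8]
[-0.02459548  0.09628135 -0.04017434]
```

View pics/w9.png

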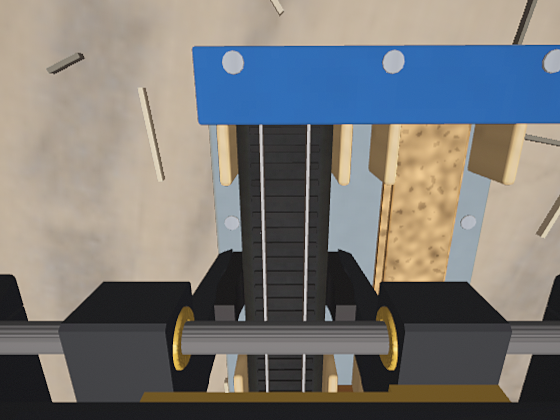

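>>> apply_moves([
  {"angular":[0,0,0],"delta_pos":[0,0,-0.006],"gripper":-1},
  {"angular":[0,0,0],"delta_pos":[0,0,-0.011],"gripper":-1},
  {"angular":[0,0,0],"delta_pos":[0,0,-0.011],"gripper":-1},
  {"angular":[0,0,0],"delta_pos":[0,0,-0.011],"gripper":-1},
])

```text
time: 11.1
tool_pos: [509.1, -255.8, 33.1]
tcp_rot: [0.001, 0.995, 0.101, -0.001]
force: [0.3, 0.6, 0.1]
opening: 0.428
```

>>> apply_moves([
  {"angular":[0,0,0],"delta_pos":[0,0,-0.004],"gripper":-1},
  {"angular":[0,0,0],"delta_pos":[0,0,-0.004],"gripper":-1},
])

```text
time: 11.35
tool_pos: [509.1, -255.8, 33.1]
tcp_rot: [0.001, 0.995, 0.101, -0.001]
force: [-2.3, 2.0, 5.3]
opening: 0.428
```

>>> apply_moves([
  {"angular":[0,0,0],"delta_pos":[0,0,-0.004],"gripper":-1},
  {"angular":[0,0,0],"delta_pos":[0,0,-0.004],"gripper":-1},
])

```text
time: 11.6
tool_pos: [509.1, -255.8, 33.1]
tcp_rot: [0.001, 0.995, 0.101, -0.001]
force: [-1.9, 2.2, 6.6]
opening: 0.429
```

Contact now reads about 6 N upward, so the pile is resting on the stored piece. I'll open just enough to let go.

>>> apply_moves([
  {"angular":[0,0,0],"delta_pos":[0,0,0],"gripper":-1},
  {"angular":[0,0,0],"delta_pos":[0,0,0],"gripper":-0.05},
  {"angular":[0,0,0],"delta_pos":[0,0,0],"gripper":0.05},
  {"angular":[0,0,0],"delta_pos":[0,0,0],"gripper":0.15},
  {"angular":[0,0,0],"delta_pos":[0,0,0],"gripper":0.18},
  {"angular":[0,0,0],"delta_pos":[0,0,0],"gripper":0.18},
  {"angular":[0,0,0],"delta_pos":[0,0,0],"gripper":0.18},
])

```text
time: 12.48
tool_pos: [509.1, -255.8, 33.1]
tcp_rot: [0.001, 0.995, 0.101, -0.001]
force: [0.0, -0.1, 0.7]
opening: 0.592
```

>>> apply_moves([
  {"angular":[0,0,0],"delta_pos":[0,0,0.05],"gripper":0.18},
  {"angular":[0,0,0],"delta_pos":[0,0,0.15],"gripper":0.18},
  {"angular":[0,0,0],"delta_pos":[0,0,0.35],"gripper":0.18},
  {"angular":[0,0,0],"delta_pos":[0,0,0.6],"gripper":0.18},
  {"angular":[0,0,0],"delta_pos":[0,0,0.9],"gripper":0.18},
  {"angular":[0,0,0],"delta_pos":[0,0,0.9],"gripper":0.18},
  {"angular":[0,0,0],"delta_pos":[0,0,0.9],"gripper":0.18},
])

```text
time: 13.35
tool_pos: [508.8, -255.6, 167.9]
tcp_rot: [0.001, 0.995, 0.101, -0.001]
force: [-0.0, 1.0, -1.2]
opening: 0.59
```

Run:
```python
from h import *
import pickle
s=get_state();im=get_image('wrist');rep(s);pickle.dump(s,open('w10.pkl','wb'))
cv2.imwrite('pics/w10.png',im[:,:,::-1])
cv2.imwrite('pics/s10.png',get_image('scene')[:,:,::-1])
```

```text
t 13.35 mag tcp [-33.7  -1.8 167.9] force [-0.   1.  -1.2] open 51.9
tilt deg 0.07 roll -0.11 yaw -0.01
lowB [-33.8  86.2 149.8]
lowT [-33.7  86.2 176.8]
hiB [-33.8 -82.8 150. ]
tip [-33.8  -1.8 150.9]
```

View pics/w10.png

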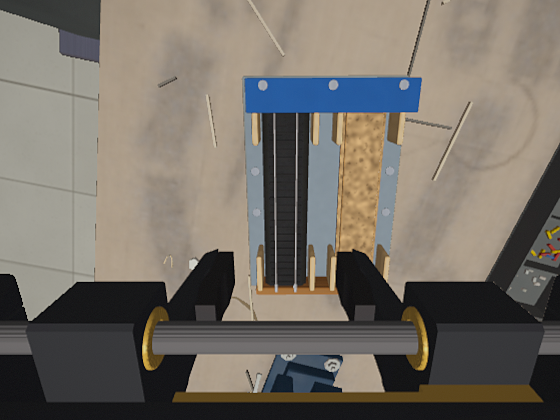

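>>> apply_moves([
  {"angular":[0,0,0],"delta_pos":[-0.2,0.4,0.3],"gripper":0.18},
  {"angular":[0,0,0],"delta_pos":[-0.4,0.8,0.5],"gripper":0.18},
  {"angular":[0,0,0],"delta_pos":[-0.6,1,0.5],"gripper":0.18},
])

```text
time: 13.82
tool_pos: [421.7, -109.0, 241.2]
tcp_rot: [0.0, 0.995, 0.101, -0.001]
force: [1.2, 0.2, 1.1]
opening: 0.591
```

>>> apply_moves([
  {"angular":[0,0,0],"delta_pos":[0,0.4,0],"gripper":0.18},
  {"angular":[0,0,0],"delta_pos":[0,0.8,0],"gripper":0.18},
  {"angular":[0,0,0],"delta_pos":[0,1,0],"gripper":0.18},
])

```text
time: 14.2
tool_pos: [421.0, 43.4, 240.6]
tcp_rot: [-0.0, 0.995, 0.102, -0.002]
force: [-0.8, -0.2, 0.0]
opening: 0.588
```

>>> apply_moves([
  {"angular":[0,0,0],"delta_pos":[0,0.4,0],"gripper":0.18},
  {"angular":[0,0,0],"delta_pos":[0,0.8,0],"gripper":0.18},
  {"angular":[0,0,0],"delta_pos":[0,1,0],"gripper":0.18},
  {"angular":[0,0,0],"delta_pos":[0,1,0],"gripper":0.18},
])

```text
time: 14.7
tool_pos: [420.4, 194.6, 239.7]
tcp_rot: [-0.0, 0.995, 0.104, -0.003]
force: [-0.2, -1.1, 0.1]
opening: 0.588
```

Run:
```python
from h import *
cv2.imwrite('pics/s11.png',get_image('scene')[:,:,::-1])
cv2.imwrite('pics/t11.png',get_image('top')[:,:,::-1])
crop(cv2.imread('pics/s11.png'),310,190,120,80,6,'pics/s11c.png')
crop(cv2.imread('pics/t11.png'),340,205,125,95,6,'pics/t11c.png')
a=cv2.imread('pics/t0.png') if 0 else cv2.imread('pics/top0.png'); b=cv2.imread('pics/t11.png')
d=cv2.absdiff(a,b).max(2)
for n,(x,y,w,h) in dict(wagon=(150,207,66,30),sig=(268,160,30,35),loco=(250,240,75,32),cork=(365,220,75,35)).items(): print(n,d[y:y+h,x:x+w].max(),d[y:y+h,x:x+w].mean())
```

```text
wagon 28 2.52979797979798
sig 9 2.782857142857143
loco 11 2.895
cork 80 3.3177142857142856
```

View pics/s11c.png

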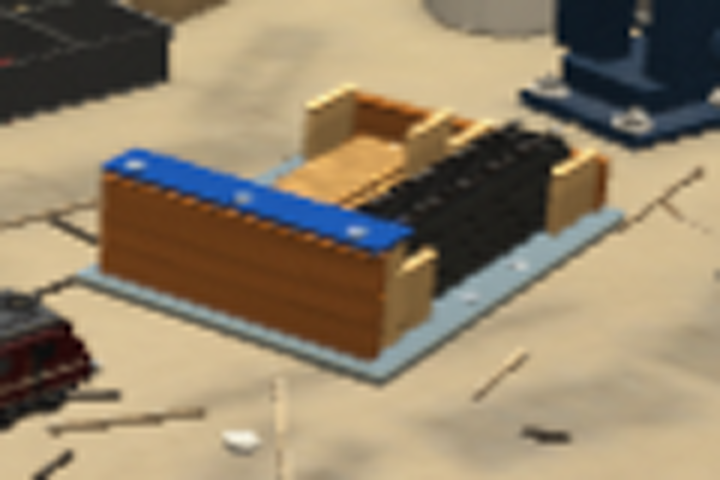

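View pics/t11c.png

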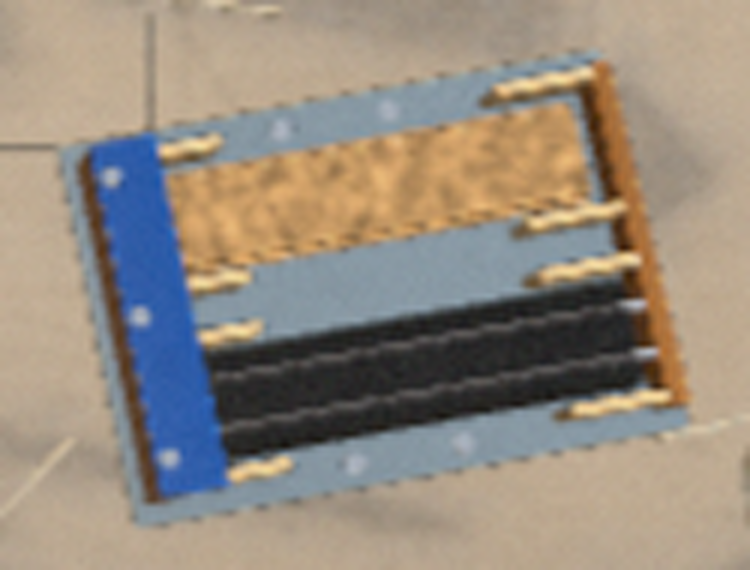

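View pics/t11.png

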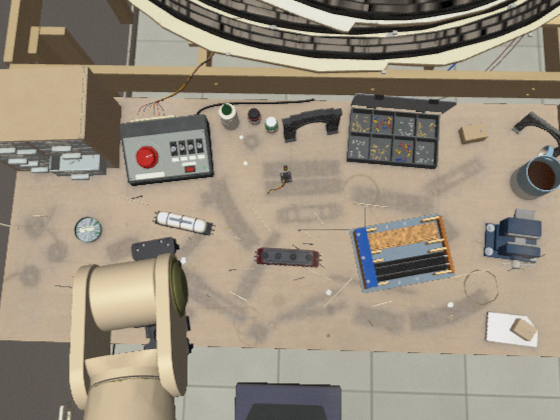

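Run:
```python
from h import *
np.set_printoptions(suppress=True,precision=1)
for name,o in (('top',(340,205)),('scene',(310,190))):
  K=cam(name)
  for dz in (0,6):
    X=[[-34+x,-83,z+dz] for z in (15,24,33,40) for x in(-18,18)]
    print(name,dz,((proj(K,pose((541.5,-246.8,.202),X))-o+.4)*6).tolist())
# top camera offset check with magazine points
  print(((proj(K,pose((541.5,-246.8,.202),[[-56,-53,36],[-61,-53,36],[-61,47,36],[-61,-97,30],[-61,73,54],[61,73,54]]))-o+.4)*6).tolist())
```

```text
top 0 [[629.5476877817546, 385.04017181574835], [606.5614900404478, 286.6038844919995], [636.5243885151021, 382.8600376469175], [613.3182455529941, 283.67203246422645], [643.6109846412521, 380.64556250374915], [620.180795594124, 280.6942746903335], [649.2004311198484, 378.898928425754], [625.5930767475959, 278.3458091516263]]
top 6 [[634.1867378979669, 383.5905250477664], [611.0543602030609, 284.6543644194855], [641.2364154708853, 381.3875865036929], [617.8813709868527, 281.6920276332988], [648.397724079919, 379.1497646178451], [624.8158371585926, 278.6830644305621], [654.0465156546122, 377.3845859187321], [630.2852350329397, 276.3098151367516]]
[[564.8838666875617, 406.07445794727056], [568.1059914373059, 420.1229151347399], [288.4190973418855, 470.11865453835406], [686.0125403186114, 399.54614542507755], [223.32880120470304, 480.22032039036134], [151.95694035931228, 137.1466146579525]]
scene 0 [[568.5166708875852, 189.64540739517815], [491.68941672496356, 168.29596855247195], [570.6215505562145, 169.91070576327536], [493.53261316529125, 148.864088505633], [572.7389042820851, 150.05905122358485], [495.3865303938475, 129.31918465606674], [574.3944301450185, 134.5373520804871], [496.83593793071003, 114.03882018753997]]
scene 6 [[569.9185434479818, 176.50188326992816], [492.91702775431605, 155.3538915472056], [572.0317268623314, 156.68932828296323], [494.7673610174772, 135.84677161698818], [574.1574583317149, 136.75912660775163], [496.62847748608095, 116.2259698511872], [575.8195519403953, 121.17585030913297], [498.0835280514255, 100.88611381129842]]
[[548.1215251513945, 166.6553713677847], [559.2707337820104, 169.70705895267855], [436.13709240219595, 245.8031230433221], [607.2283892042476, 152.38667765578282], [405.00618929789886, 223.47746814845857], [137.21465677365654, 143.76150824474257]]
```

The −y end matches the predicted flat height (scene crop about (570,140), predicted about (579,140)). Nothing else has moved.

Run:
```python
from plant import *
s=get_state();print(s['time'],s['qd'].round(3));print(job_done())
```

```text
14.8 [-0.022 -0.01   0.001 -0.    -0.001  0.001]
the job is handed in; nothing more can be done
None
```

I loaded the three-piece pile as one pile into the magazine bay with the stored track and handed the job in at 14.8 s of the 43 s allowed.

I gripped all three pieces together, tilted them 15° and tucked the low end under the blue lip. From the measured tool pose, that end stopped about 3 mm short of the end wall. I then lowered the pile flat, pressing lightly until the wrist read about 6 N, opened the jaws part way and backed straight out.

**Last checks:**
- **Pile:** the pictures show it flat, in its bay and under the lip. Its free end stands at the height expected for four stacked pieces, to about 2 px in the scene picture (roughly 2–3 mm). I could not see how far each piece sits from the end wall under the lip.
- **Other items:** the cork strip is in its bay, and the top view shows the wagon, locomotive and signal where they started.
- **Disagreement:** early on, the top and wrist cameras differed by about 5 mm on the pile's position. I used the wrist values, and two wrist views of the magazine agreed to under 1 mm.

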